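# Turn a chromatography column upright against an instrument's edge and stand it in the rack

### The job

Pick up the steel column lying on the grey cradle by its knurled knob and, with the gripper pointing down, push the column's long end against the overhanging front edge of the low instrument so that it swivels between the fingers until it hangs upright, knob on top. Then stand it upright in the free notch of the column rack, its foot flat on the dark disc on the base, and let go; leave the other column, the vial, the wrench and the beaker alone.

Things in the scene. Friction and masses are not known exactly. Their poses are not given: they have to be found in the camera images.
- column: Loose steel chromatography column, 150 mm long, about 0.12 kg, lying on the cradle with its axis 50 mm above the bench. Origin on its axis at half length; its x axis runs along it from knob to foot. Knob end (-x, initially towards the robot): knurled knob 20 mm diameter, 16 mm long (x -75 to -59). Body: 11 mm diameter with a paper band (13.6 mm, look only). Foot end (+x): fitting 22 mm diameter, 16 mm long with a flat end face at x +75. 
- column_knob (a point): Centre of the column's knob, where to grip it (67 mm from the column's middle, 142 mm from the foot's end face; same axes). Gripped here at about 25 N the column keeps its angle between the pads, and swivels about the line through them when its far end is pushed with a few newtons. It overhangs the cradle: its nearest support is 25 mm from the knob's inner face.
- column_foot (a point): Centre of the foot's flat end face.
- cradle: Fixed grey plastic cradle, base 100 x 64 x 8 mm, with two U supports 34 mm wide, 52 mm high and 75 mm apart that carry the column's body; the column lies along its x axis, loosely, and can be lifted straight up.
- module: Fixed low white instrument with a black cover 14 mm thick, top 139 mm above the bench, 210 mm wide (y), that overhangs the white front by 90 mm towards the robot. Origin on the bench under the middle of the cover's front edge; x points away from the robot into the instrument, y along the edge. The space under the overhang is free (125 mm high). There is free room above it.
- module_edge (a point): Middle of the cover's rounded front edge: a horizontal round nosing of 7 mm radius and 210 mm length along the module's y, this point on its axis, 132 mm above the bench. A held column, level under this edge and square to it, swivels down as the knob is carried up in an arc about the edge (say, edge on the body 85 mm from the knob's centre) to above it.
- rack: Fixed aluminium column rack. Origin on the bench; x points away from the robot. Base plate 8 mm thick; above it a fork plate (z 80 to 88 mm, x -26 to +36, y -95 to +95 mm) on rear posts, with two notches, 22 mm wide, centred at y = -45 and +45 mm, open towards the robot (-x) and closed at x = +16 mm. One notch holds the other column; the other is free. Which one varies.
- bay_spot (a point): Where the foot goes: a dark flat disc (26 mm wide, look only) on the base plate's top (8 mm above the bench) under the free notch, 26 mm in from its mouth; same axes as the rack.
- spare_mid (a point): Middle of the other column, same shape and size, standing knob up in the other notch, 90 mm from the free one (75 mm above its foot).
- spare: The other column, standing; origin at its foot, z up along it.
- vial_mid (a point): Bystander: amber glass vial, 32 mm wide, 50 mm high; its centre.
- wrench_mid (a point): Bystander: steel wrench, 130 mm long, lying flat; near its middle.
- beaker_mid (a point): Bystander: glass beaker, 64 mm wide, 80 mm high; its centre.

How it is judged:
On the way, in this order (a step that is already met when the one before it is completed fails the run):
1. the column, held by the fingers of the downward gripper and off its cradle, has been pushed against the instrument's edge so far that it is tipped at least 20 degrees from level, knob higher (contact force between column and module above 0.3 N and contact force between column and the fingers above 0.5 N and angle between column's own x axis and vertical above 1.9208 rad and angle between the grasp point's own z axis and vertical above 2.5 rad and contact force between column and cradle below 0.05 N), for 0.05 s.
2. it has been swivelled upright within the fingers, knob up: its axis within 15 degrees of vertical while held above the bench by the downward gripper (angle between column's own x axis and vertical above 2.88159 rad and contact force between column and the fingers above 0.5 N and angle between the grasp point's own z axis and vertical above 2.5 rad), for 0.1 s.
At the end, for the whole second after the job is handed in: the column stands released and at rest in the free notch, knob up, within 3.4 degrees of upright, its foot within 3 mm of the base plate's top and within 12 mm of the middle of the dark disc there; the other column still stands upright (angle between column's own x axis and vertical above 3.08159 rad and horizontal distance between column_foot and bay_spot below 0.012 m and z of column_foot in the frame of bay_spot between -0.003 and 0.003 m and linear speed of column below 0.02 m/s and angle between spare's own z axis and vertical below 0.06 rad); the robot touches nothing.
It fails at once if the other column is shifted by more than 12 mm or tipped by more than 0.15 rad (distance of spare_mid from where it was at the start of the episode above 0.012 m or angle between spare's own z axis and vertical above 0.15 rad).
It fails at once if the vial, the wrench or the beaker is moved by more than 20 mm (distance of any of vial_mid, wrench_mid, beaker_mid from where it was at the start of the episode above 0.02 m).
It also fails if it takes over 51 s, if anything falls off the work surface, if the arm or the gripper's body presses on something with over 40 N, if the wrist force passes 120 N, or if a joint passes its speed limit or range.

### The arm

A 7-joint arm with a two-finger parallel gripper is mounted at the origin on the work surface. World frame = base frame: x ahead of the robot, y to its left, z up, the work surface at z = 0. Lengths are in m, angles in rad, forces in N, time in s.
With the tool pointing down it reaches from about 0.4 to 0.85 m from the base axis. Payload 10.4 kg.
Tool frame: the origin (TCP) lies midway between the tips of the shut fingers; the grasp point (between the pads) lies 19 mm behind it; z points along the fingers, x is the direction in which the jaws open and shut, and the axes are right-handed (so a half turn about z gives the same grasp; the last joint's range is limited). The gripper opens to 87 mm and grips with 3 to 60 N. Pads are 19 mm wide; open, the fingers measure 117 mm over their backs; the gripper's body (75 mm by 190 mm) begins 51 mm behind the grasp point.
Start: joints at [-1.238, 0.332, -0.065, 1.46, 0.022, 1.35, -0.088], TCP at [0.218, 0.586, 0.195] pointing down, gripper open.
Joint ranges: [-2.6, 2.6], [-0.5, 2.12], [-1.47, 1.34], [0.16, 2.42], [-1.27, 4.41], [0.06, 2.06], [-2.6, 2.6]. Speed limits (rad/s): [2.22, 2.22, 2.79, 2.79, 3.14, 3.14, 3.14].

### API

Orientations are given as a unit quaternion [x, y, z, w].
In Python, from bench import r gives the robot as it stands. The module is installed in compiled form; this text tells all that it offers.
- The arm moves only by the tool play_rows, never from a script. Its argument "commands" is a list of rows, each a list of 7 numbers: the shift along the world's x, y, z in cm, then the turn, a rotation vector about the world's x, y, z in rad, then the finger opening in cm, from 0 to 8.7. A call has 1 to 20 rows; each row shifts and turns the commanded pose from where the row before left it; what a row does not reach is not made up. A row lasts 1/8 s, in which the tool goes at most 62.5 mm and 10.7 degrees, less where a joint would pass 70% of its speed; a pose out of reach is approached as far as the arm can. A call is refused whole if a number of a shift passes 6.25 or a number of a turn 0.188, either way. A call with a gripper value outside its range is refused whole. The fingers move at their own pace and stop on an object; "grip_force" is the grip in N (left out, the last holds). Time passes only in rows, so rows that do not move let the fingers close. It gives the time, the measured TCP pose, the force and the opening at its end, in the units of the state.
- r.read_state(): the state, without advancing time (a new reading comes with each control period).
- r.camera(name): name is "scene" or "top" or "wrist"; returns a dict with "img" (480x640x3 uint8, red, green, blue), "K" (3x3 intrinsics, pixels), "camera_from_world" (4x4, takes a point from world to camera coordinates). Camera axes: x right, y down, z forward; pixel columns grow to the right and rows downward; lengths in m; the calibration is good to about 2 mm. A picture is of the moment at which its call begins. There is no depth.
- r.close_job(): hands the job in, once; it reports no verdict.
The state is a dict: "time": time; "joint_positions": joint angles; "joint_vel": joint speeds; "joint_torque": joint torques, N m; "ee_pos": TCP position; "eef_rot": TCP orientation; "ft_force": force on the tool from outside, world axes, zero at the start; "torque": the same for the moment, N m; "width": finger opening in m.
Only numpy, scipy, OpenCV 4.12 (cv2) and the standard library are available. Lean on these libraries where they do the work, as an engineer would, in place of code of your own. Each camera call takes 0.05 s, during which the arm holds its last target. There are 200 camera calls.

## Working session

There is one attempt and no reset: what is moved stays moved. The work goes in short steps, Python scripts to look and compute and a tool call to move; the robot and the scene stay as the last step left them, time stands still between calls to the robot, and variables do not carry over. Pictures are saved under pics/ and viewed, about 8 in all and at most 12, crops included, and the job is handed in when it is done.

Besides the shell and the picture viewer there is one more tool, called after ">>>" as name(argument=value, ...) on one line, values as JSON. play_rows: Moves the arm, as the interface text tells. Its arguments: {"type":"object","properties":{"commands":{"type":"array","items":{"type":"array","items":{"type":"number"}}},"grip_force":{"type":"number"}},"required":["commands"]}

```bash
mkdir -p pics; cat > h.py <<'E'
import numpy as np, cv2
from bench import r
def snap(n,f):
    c=r.camera(n); cv2.imwrite(f'pics/{f}.png',c['img'][:,:,::-1]); np.savez(f'pics/{f}.npz',**c); return c
def load(f): return dict(np.load(f'pics/{f}.npz'))
def ray(c,uv):
    T=c['camera_from_world']; R=T[:3,:3]; o=-R.T@T[:3,3]
    d=R.T@np.linalg.inv(c['K'])@np.array([uv[0],uv[1],1.]); return o,d/np.linalg.norm(d)
def plane(c,uv,z):
    o,d=ray(c,uv); return o+d*(z-o[2])/d[2]
def proj(c,p):
    T=c['camera_from_world']; q=c['K']@(T[:3,:3]@np.asarray(p)+T[:3,3]); return q[:2]/q[2]
E
python3 - <<'E'
from h import *
for n in('top','scene'):
    c=snap(n,n+'0'); o,d=ray(c,(320,240)); print(n,o.round(3),d.round(3),c['K'][0,0])
print({k:np.round(v,3) for k,v in r.read_state().items()})
E
```

```text
top [ 0.387 -0.068  0.991] [ 0.163 -0.002 -0.987] 466.5292131675746
scene [1.381 0.156 0.803] [-0.765 -0.197 -0.613] 476.2137275596628
{'time': np.float64(0.1), 'joint_positions': array([-1.238,  0.333, -0.065,  1.461,  0.022,  1.35 , -0.089]), 'joint_vel': array([ 0.   , -0.003, -0.001, -0.003,  0.002, -0.   ,  0.001]), 'joint_torque': array([ 1.0000e-03, -6.2455e+01,  2.5000e-02, -3.9072e+01, -6.2000e-02,
        3.7000e-02,  0.0000e+00]), 'ee_pos': array([0.218, 0.586, 0.194]), 'eef_rot': array([ 0.821,  0.571, -0.001,  0.   ]), 'ft_force': array([-0.602,  0.334, -0.007]), 'torque': array([-0.01 ,  0.003,  0.028]), 'width': np.float64(0.087)}
```

View pics/top0.png

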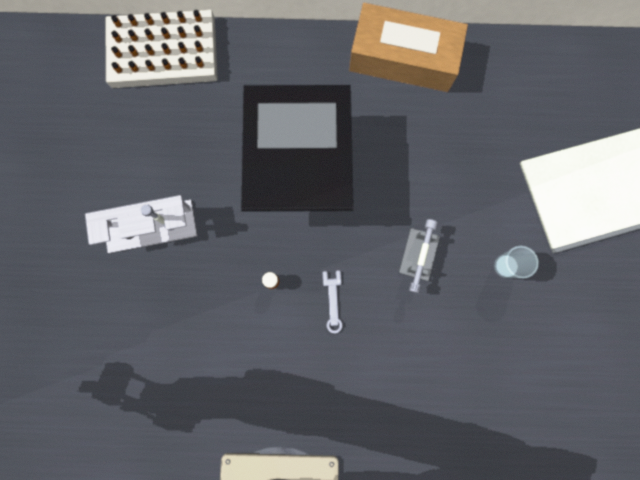

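View pics/scene0.png

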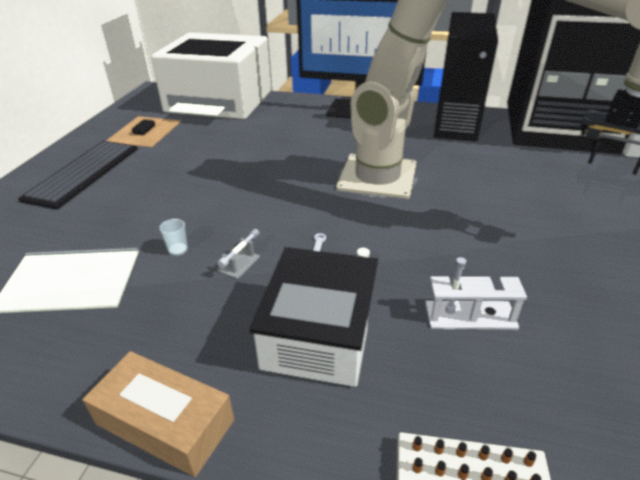

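```bash
python3 - <<'E'
from h import *
c=load('top0'); s=load('scene0'); a=c['img'][:,:,::-1]; b=s['img'][:,:,::-1]
A=cv2.resize(a[185:260,75:207],None,fx=3,fy=3,interpolation=2); B=cv2.resize(a[210:300,380:460],None,fx=3.3,fy=3.3,interpolation=2)
C=cv2.resize(b[250:335,415:535],None,fx=3,fy=3,interpolation=2);D=cv2.resize(b[225:285,205:275],None,fx=4,fy=4,interpolation=2)
M=np.zeros((600,800,3),np.uint8)
for im,(y,x) in((A,(0,0)),(B,(0,410)),(C,(305,0)),(D,(305,410))): M[y:y+im.shape[0],x:x+im.shape[1]]=im[:600-y,:800-x]
cv2.imwrite('pics/m1.png',M)
# first estimates
k=plane(c,(415,287),.05);f=plane(c,(431,224),.05);print('knob,foot',k,f)
for uv in((242,210),(353,210)): print('edge',plane(c,uv,.132))
# column mask (bright grey) refine
E
```

```text
knob,foot [ 0.45167322 -0.26324055  0.05      ] [ 0.58185074 -0.29731272  0.05      ]
edge [0.58298717 0.07873807 0.132     ]
edge [ 0.58818725 -0.13044371  0.132     ]
```

View pics/m1.png

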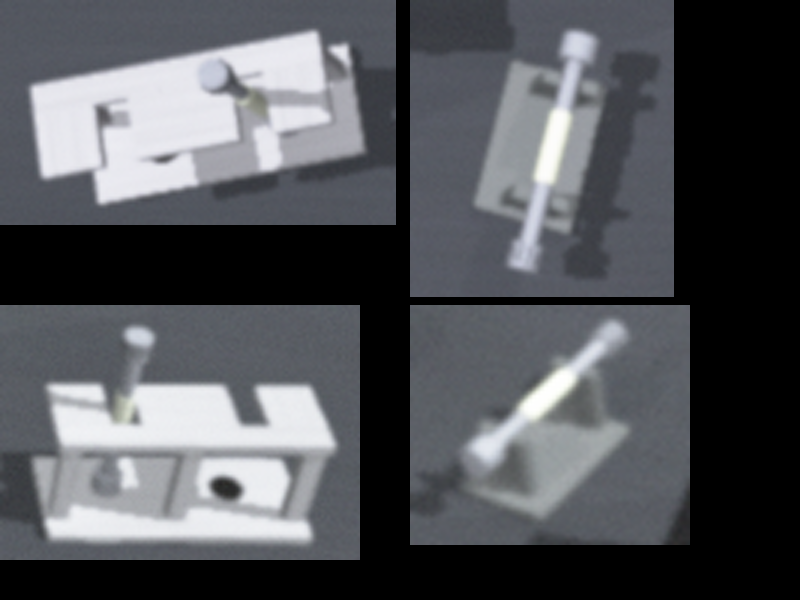

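```bash
python3 - <<'E'
from h import *
c=load('top0'); s=load('scene0'); g=cv2.cvtColor(c['img'],7)
# column
sub=g[210:300,395:450]; m=(sub>150).astype(np.uint8); n,l,st,ce=cv2.connectedComponentsWithStats(m)
i=1+np.argmax(st[1:,4]); p=np.argwhere(l==i)[:,::-1].astype(np.float32)+[395,210]; rc=cv2.minAreaRect(p.astype(np.float32)); print('col',rc,len(p))
bx=cv2.boxPoints(rc); bx=bx[np.argsort(bx[:,1])]; 
F=plane(c,bx[:2].mean(0),.05);K=plane(c,bx[2:].mean(0),.05); print('foot/knob ends',F.round(4),K.round(4),np.linalg.norm(F-K),np.degrees(np.arctan2(*(F-K)[1::-1])))
# module cover front edge: per column, last dark row
for u in(255,275,295,315,335): print(u,g[200:220,u], end=' ')
print()
# fork
img=np.array([[31,87],[41,178],[319,31],[330,120]])/3+[75,185]; R=np.array([[36,95],[-26,95],[36,-95],[-26,-95]])
W=np.array([plane(c,u,.088)[:2] for u in img])*1000
M=cv2.estimateAffinePartial2D(R.astype(np.float32),W.astype(np.float32))[0]; print('rack',M,np.hypot(*M[:,0]),np.degrees(np.arctan2(M[1,0],M[0,0])),(R@M[:,:2].T+M[:,2]-W).round(1))
print('spot',M@[0,45,1],'spare',M@[0,-45,1])
gs=cv2.cvtColor(s['img'],7)[300:322,475:505]; md=(gs<60).astype(np.uint8); n,l,st,ce=cv2.connectedComponentsWithStats(md); print(st,ce)
for j in range(1,n): 
  if st[j,4]>20: print('disc',plane(s,ce[j]+[475,300],.008))
for uv in((139-0,337),): print('spare knobtop scene',plane(s,(415+139/3,250+(337-305)/3),.158))
print('spare knobtop top',plane(c,(75+213/3,185+75/3),.158))
print('vial',plane(c,(270,280),.05),'wrench',plane(c,(334,280),.01),'beaker',plane(c,(520,262),.08))
E
```

```text
col ((418.85382080078125, 254.12606811523438), (27.942020416259766, 73.65560150146484), 15.52410888671875) 978
foot/knob ends [ 0.593  -0.2927  0.05  ] [ 0.4461 -0.2511  0.05  ] 0.15264775263594763 -15.828886270471306
255 [36 38 38 37 38 36 38 40 39 37 35 58 83 86 88 88 87 87 90 88] 275 [35 37 40 39 37 37 40 40 40 37 44 64 82 89 89 90 87 88 87 89] 295 [39 40 36 39 38 38 44 45 44 40 41 64 82 86 88 89 87 88 87 88] 315 [39 40 43 40 39 38 43 42 45 37 39 47 59 62 59 63 60 62 61 61] 335 [39 42 38 41 41 39 42 41 38 36 35 49 57 60 60 60 61 61 59 60] 
rack [[ 9.78074517e-01 -2.22695828e-01  5.63612221e+02]
 [ 2.22695828e-01  9.78074517e-01  2.94506020e+02]] 1.0031067707648889 12.826888620498023 [[ 0.4  0.4]
 [ 0.1 -0.6]
 [ 0.1  1.3]
 [-0.7 -1.1]]
spot [553.59090915 338.51937335] spare [573.63353366 250.49266678]
[[  0   0  30  22 632]
 [ 12   9   7   5  28]] [[14.47626582 10.48575949]
 [15.03571429 10.82142857]]
disc [0.55588142 0.33792422 0.008     ]
spare knobtop scene [0.57805251 0.2505272  0.158     ]
spare knobtop top [0.57271022 0.24940281 0.158     ]
vial [0.45869386 0.02910528 0.05      ] wrench [ 0.4649857  -0.10125247  0.01      ] beaker [ 0.50371062 -0.46420767  0.08      ]
```

>>> play_rows(commands=[[2.9, -4.2, 0.75, 0, 0, 0, 8.7], [2.9, -4.2, 0.75, 0, 0, 0, 8.7], [2.9, -4.2, 0.75, 0, 0, 0, 8.7], [2.9, -4.2, 0.75, 0, 0, 0, 8.7], [2.9, -4.2, 0.75, 0, 0, 0, 8.7], [2.9, -4.2, 0.75, 0, 0, 0, 8.7], [2.9, -4.2, 0.75, 0, 0, 0, 8.7], [2.9, -4.2, 0.75, 0, 0, 0, 8.7], [0, -5.14, -0.5, 0, 0, 0.0108, 6], [0, -5.14, -0.5, 0, 0, 0.0108, 6], [0, -5.14, -0.5, 0, 0, 0.0108, 6], [0, -5.14, -0.5, 0, 0, 0.0108, 6], [0, -5.14, -0.5, 0, 0, 0.0108, 6], [0, -5.14, -0.5, 0, 0, 0.0108, 6], [0, -5.14, -0.5, 0, 0, 0.0108, 6], [0, -5.14, -0.5, 0, 0, 0.0108, 6], [0, -5.14, -0.5, 0, 0, 0.0108, 6], [0, -5.14, -0.5, 0, 0, 0.0108, 6], [0, 0, 0, 0, 0, 0, 6], [0, 0, 0, 0, 0, 0, 6]])

```text
time: 2.6
ee_pos: [0.4496, -0.2636, 0.2045]
eef_rot: [0.789, 0.614, -0.0, -0.0]
ft_force: [0.0, -0.1, 0.6]
width: 0.06
```

```bash
python3 - <<'E'
from h import *
c=snap('wrist','w1'); st=r.read_state(); print(st['time'],st['ee_pos'].round(4),st['eef_rot'].round(4),st['joint_positions'].round(2),st['width'])
print(proj(c,(.452,-.2635,.05)),proj(c,(.5895,-.298,.05)))
E
```

```text
2.65 [ 0.4499 -0.263   0.2047] [ 7.887e-01  6.148e-01  1.000e-04 -4.000e-04] [-0.3   0.1   0.8   1.75 -0.07  1.32  1.84] 0.05991903651777859
[318.12545371 225.97363751] [318.14651679 346.82528218]
```

View pics/w1.png

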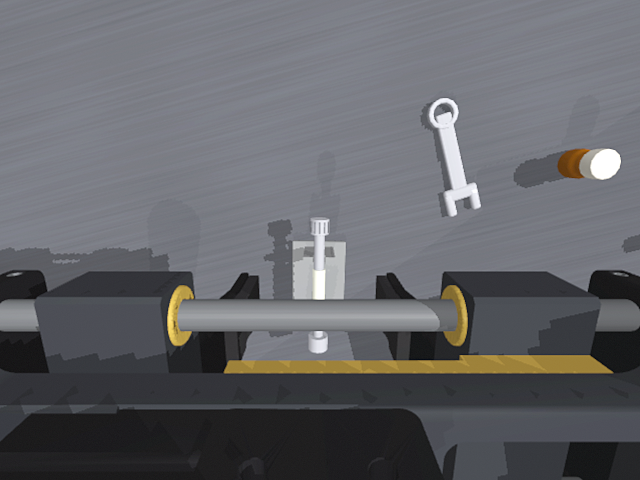

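>>> play_rows(commands=[[0.2, 0.1, -2.2, 0, 0, 0, 5], [0, 0, -2.2, 0, 0, 0, 5], [0, 0, -2.2, 0, 0, 0, 5], [0, 0, -2.2, 0, 0, 0, 5], [0, 0, -2.2, 0, 0, 0, 5], [0, 0, -2.2, 0, 0, 0, 5], [0, 0, -2.2, 0, 0, 0, 5], [0, 0, -1.95, 0, 0, 0, 5], [0, 0, 0, 0, 0, 0, 5], [0, 0, 0, 0, 0, 0, 5]], grip_force=25)

```text
time: 3.9
ee_pos: [0.4524, -0.2627, 0.0322]
eef_rot: [0.789, 0.615, 0.0, 0.0]
ft_force: [0.2, 0.0, 0.6]
width: 0.0499
```

```bash
python3 - <<'E'
from h import *
c=snap('wrist','w2'); st=r.read_state(); print(st['time'],st['ee_pos'].round(4),st['eef_rot'].round(4),st['width'],st['ft_force'].round(2))
e=st['ee_pos']; print(proj(c,(.452,-.2625,.05)),proj(c,e+[0,0,.019]))
E
```

```text
3.95 [ 0.4525 -0.2628  0.0323] [7.888e-01 6.146e-01 6.000e-04 4.000e-04] 0.050200176893664634 [ 0.24 -0.88 -1.27]
[318.20713199 283.3966675 ] [317.83310564 285.26458185]
```

View pics/w2.png

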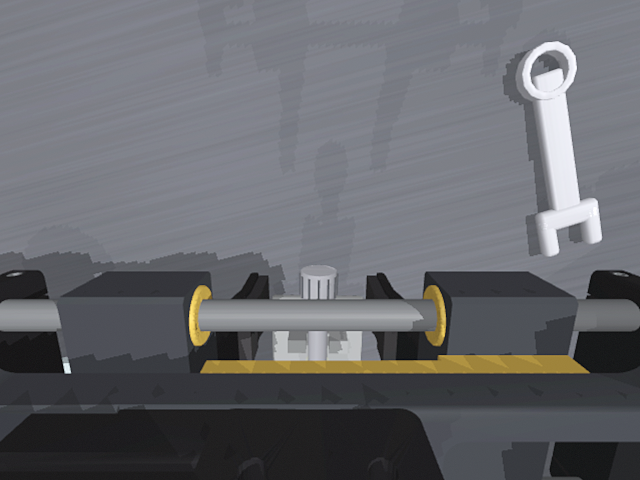

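```bash
python3 - <<'E'
from h import *
c=load('w2'); e=np.array([.4525,-.2628,.0322]); u=np.array([.969,-.246,0])
for d in(-8,0,8): print(d,proj(c,e+u*d/1000+[0,0,.0278]).round(1), proj(c,e+u*d/1000+[0,0,.0078]).round(1))
print(plane(c,(319,276),.06)-e,plane(c,(319,266),.04)-e)
E
```

```text
-8 [318.  276.9] [317.9 264.8]
0 [318.  291.4] [317.8 278. ]
8 [317.9 305.6] [317.8 290.9]
[-0.00810333  0.00257483  0.0278    ] [-0.00688585  0.00240633  0.0078    ]
```

>>> play_rows(commands=[[0, 0, -0.1, 0, 0, 0, 3], [0, 0, 0, 0, 0, 0, 1], [0, 0, 0, 0, 0, 0, 1], [0, 0, 0, 0, 0, 0, 1], [0, 0, 0, 0, 0, 0, 1], [0, 0, 0, 0, 0, 0, 1], [0, 0, 0, 0, 0, 0, 1], [0, 0, 1, 0, 0, 0, 1], [0, 0, 1, 0, 0, 0, 1], [0, 0, 1, 0, 0, 0, 1], [0, 0, 1, 0, 0, 0, 1], [0, 0, 1.5, 0, 0, 0, 1], [0, 0, 1.5, 0, 0, 0, 1], [0, 0, 1.5, 0, 0, 0, 1], [0, 0, 1.5, 0, 0, 0, 1], [0, 0, 0, 0, 0, 0, 1]], grip_force=25)

```text
time: 5.95
ee_pos: [0.4524, -0.2633, 0.1316]
eef_rot: [0.789, 0.614, 0.001, 0.001]
ft_force: [0.2, 0.5, 0.2]
width: 0.0103
```

```bash
python3 - <<'E'
from h import *
c=snap('wrist','w3'); s=snap('scene','s3'); st=r.read_state(); print(st['time'],st['ee_pos'].round(4),st['eef_rot'].round(4),st['width'],st['ft_force'].round(2))
e=st['ee_pos']; k=e+[0,0,.019]; u=np.array([.969,-.246,0])
print(proj(c,k),proj(c,k+.142*u)); K,F=proj(s,k),proj(s,k+.142*u); print(K,F)
x0,y0=int(F[0])-90,int(F[1])-75
a=cv2.resize(s['img'][y0:y0+150,x0:x0+200,::-1],None,fx=2,fy=2,interpolation=2)
b=cv2.resize(c['img'][200:380,200:440,::-1],(400,300))
cv2.imwrite('pics/m3.png',np.hstack([a,b])); print(x0,y0)
E
```

```text
6.05 [ 0.4516 -0.2629  0.1302] [ 7.890e-01  6.144e-01  1.000e-04 -1.000e-04] 0.010380540149068807 [-0.16  0.26 -0.56]
[318.58753385 282.45846381] [317.90325333 486.09803603]
[250.18931166 201.39954855] [215.04338087 231.5165259 ]
125 156
```

View pics/m3.png

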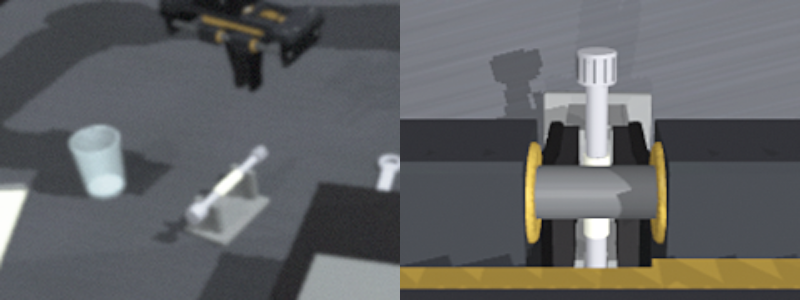

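```bash
python3 - <<'E'
from h import *
c=load('w3'); c1=load('w1'); s=load('s3'); s0=load('scene0')
print('now end top',plane(c,(318.2,200+52/1.667),.06),'inner',plane(c,(318.2,200+83/1.667),.06))
print('w1 end top',plane(c1,(319.5,218.5),.06),'inner',plane(c1,(319.5,235),.06))
k=np.array([.452,-.2625,.05]); u=np.array([.969,-.246,0])
for q in(c,c1): print([proj(q,k+u*d+[0,0,.01]).round(1) for d in(-.008,.008)])
d=cv2.absdiff(cv2.cvtColor(s['img'],7)[225:285,205:275],cv2.cvtColor(s0['img'],7)[225:285,205:275]); print(d.max(),(d>25).sum())
E
```

```text
now end top [ 0.44287315 -0.26059189  0.06      ] inner [ 0.45781848 -0.26434053  0.06      ]
w1 end top [ 0.44291777 -0.25982706  0.06      ] inner [ 0.45950689 -0.26397447  0.06      ]
[array([318.7, 232.8]), array([318.6, 252.1])]
[array([319.1, 219.9]), array([319.1, 235.3])]
32 11
```

>>> play_rows(commands=[[0, 0, 0, 0, 0, 0, 5], [0, 0, 0, 0, 0, 0, 5], [0, 0, 0, 0, 0, 0, 5]], grip_force=25)

```text
time: 6.42
ee_pos: [0.4516, -0.2631, 0.1301]
eef_rot: [0.789, 0.614, -0.0, -0.0]
ft_force: [0.0, -0.1, 0.6]
width: 0.0324
```

>>> play_rows(commands=[[0, 0, 0, 0, 0, 0, 5], [0, 0, -1.6, 0, 0, 0, 5], [0, 0, -1.6, 0, 0, 0, 5], [0, 0, -1.6, 0, 0, 0, 5], [0, 0, -1.6, 0, 0, 0, 5], [0, 0, -1.6, 0, 0, 0, 5], [0, 0, -1.6, 0, 0, 0, 5], [0, 0, -0.4, 0, 0, 0, 5], [0, 0, 0, 0, 0, 0, 5], [0, 0, 0, 0, 0, 0, 0], [0, 0, 0, 0, 0, 0, 0], [0, 0, 0, 0, 0, 0, 0], [0, 0, 0, 0, 0, 0, 0], [0, 0, 0, 0, 0, 0, 0]])

```text
time: 8.18
ee_pos: [0.4517, -0.2631, 0.0305]
eef_rot: [0.789, 0.614, 0.0, -0.0]
ft_force: [-0.7, 0.1, 1.5]
width: 0.008
```

```bash
python3 - <<'E'
from h import *
c=snap('wrist','w4'); s=snap('scene','s4'); st=r.read_state(); print(st['time'],st['ee_pos'].round(4),st['width'],st['ft_force'].round(2))
a=cv2.resize(s['img'][195:295,190:310,::-1],(480,400),interpolation=2)
b=cv2.resize(c['img'][220:400,220:420,::-1],(320,288))
b=np.vstack([b,np.zeros((112,320,3),np.uint8)])
cv2.imwrite('pics/m4.png',np.hstack([a,b]))
E
```

```text
8.275 [ 0.4518 -0.2632  0.0305] 0.003138282417195617 [-0.02  0.7   2.08]
```

View pics/m4.png

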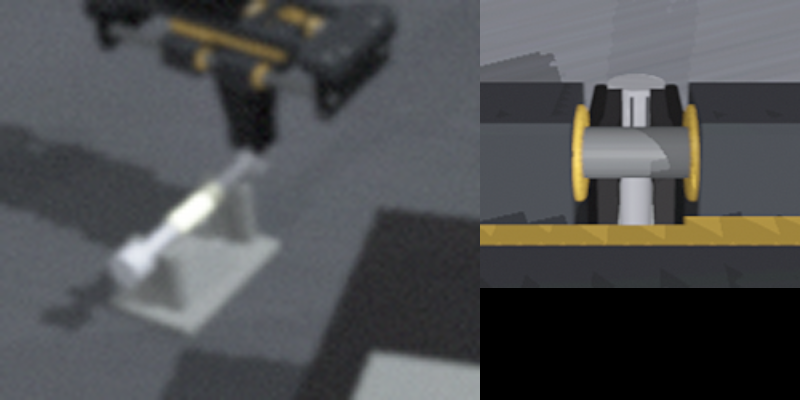

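```bash
python3 - <<'E'
from h import *
s=load('s4'); e=np.array([.4518,-.2632,.0305]); f=lambda p:((proj(s,p)-[190,195])*4).round()
for z in(0,.019,.03,.04,.06): print(z,f(e+[0,0,z]))
print('knob z.05',f([.452,-.2625,.05]),'foot',f([.589,-.298,.05]))
c=load('w4'); g=lambda p:((proj(c,p)-[220,220])*1.6+[480,0]).round()
j=np.array([.246,.969,0])
for z in(0,.019,.04): print(z,[g(e+[0,0,z]+j*d) for d in(-.01,0,.01)])
for z in(.04,.05,.06): print('K',z,[g(np.array([.4505,-.2622,z])-.008*np.array([.969,-.246,0])+j*d) for d in(-.01,0,.01)])
w=r.read_state(); print(w['width'],w['ft_force'],w['torque'])
E
```

```text
0 [259. 175.]
0.019 [256. 153.]
0.03 [254. 139.]
0.04 [253. 127.]
0.06 [250. 102.]
knob z.05 [257. 152.] foot [124. 276.]
0 [array([610.,  85.]), array([637.,  85.]), array([663.,  85.])]
0.019 [array([608., 104.]), array([637., 104.]), array([666., 104.])]
0.04 [array([604., 129.]), array([637., 130.]), array([670., 130.])]
K 0.04 [array([610.,  69.]), array([639.,  69.]), array([667.,  69.])]
K 0.05 [array([609.,  78.]), array([639.,  78.]), array([669.,  78.])]
K 0.06 [array([608.,  88.]), array([639.,  88.]), array([671.,  88.])]
0.003138282417195617 [-0.01662132  0.70239334  2.08128425] [ 0.06059849 -0.0071921   0.04146672]
```

```bash
python3 - <<'E'
from h import *
c=load('w4');s=load('s4')
a=cv2.resize(s['img'][205:255,225:285,::-1],(480,400),interpolation=3)
b=cv2.resize(c['img'][255:365,265:365,::-1],(320,352),interpolation=3)
b=np.vstack([b,np.zeros((48,320,3),np.uint8)])
m=np.hstack([a,b]); m=np.clip(m.astype(float)*1.8,0,255).astype(np.uint8); cv2.imwrite('pics/m5.png',m)
E
```

```text
(no output)
```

View pics/m5.png

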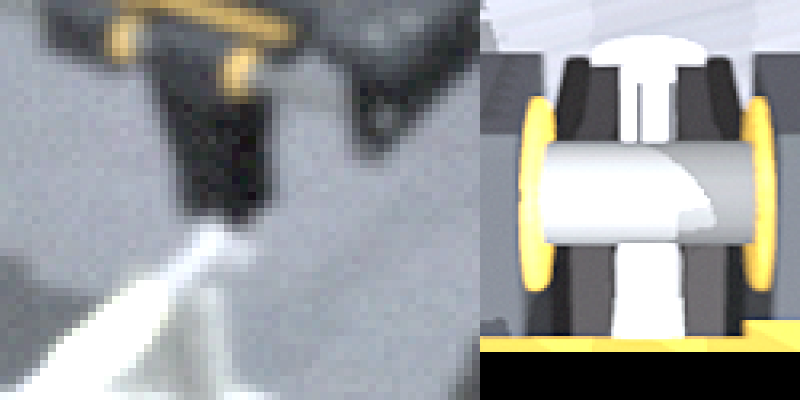

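```bash
python3 - <<'E'
from h import *
c=load('w4'); s=load('s4'); e=np.array([.4518,-.2632,.0305]); u=np.array([.969,-.246,0]); j=np.array([.246,.969,0])
for z in(0,.01,.02,.025,.03):
  print(z,'front tip',[proj(c,e+[0,0,z]-.0095*u+j*d).round(1) for d in(-.005,.005,.02)],'scene',((proj(s,e+[0,0,z]+.0095*u)-[225,205])*8).round())
print(ray(c,(320,240)))
E
```

```text
0 front tip [array([309.6, 258.1]), array([326.4, 258.1]), array([351.8, 258.2])] scene [221. 286.]
0.01 front tip [array([309.2, 263.3]), array([326.9, 263.3]), array([353.5, 263.3])] scene [218. 262.]
0.02 front tip [array([308.8, 269. ]), array([327.5, 269. ]), array([355.5, 269. ])] scene [215. 238.]
0.025 front tip [array([308.5, 272.1]), array([327.8, 272.1]), array([356.6, 272.2])] scene [213. 226.]
0.03 front tip [array([308.3, 275.4]), array([328.1, 275.4]), array([357.7, 275.4])] scene [212. 214.]
(array([ 0.38626664, -0.24737596,  0.22103041]), array([ 0.23396277, -0.04924672, -0.97099752]))
```

>>> play_rows(commands=[[0, 0, 0, 0, 0, 0, 0], [0, 0, 0, 0, 0, 0, 0]])

```text
time: 8.52
ee_pos: [0.4518, -0.2632, 0.0305]
eef_rot: [0.789, 0.614, 0.0, 0.0]
ft_force: [0.2, -0.1, 1.4]
width: 0.0002
```

>>> play_rows(commands=[[-0.1, 0.1, 1.5, 0, 0, 0, 0], [0, 0, 0, 0, 0, 0, 5], [0, 0, 0, 0, 0, 0, 5], [0, 0, 0, 0, 0, 0, 5], [0, 0, 0, 0, 0, 0, 5], [0, 0, 0, 0, 0, 0, 5], [0, 0, 0, 0, 0, 0, 5], [0, 0, -1, 0, 0, 0, 5], [0, 0, -1, 0, 0, 0, 5], [0, 0, -1, 0, 0, 0, 5], [0, 0, -0.9, 0, 0, 0, 5], [0, 0, 0, 0, 0, 0, 5]])

```text
time: 10.02
ee_pos: [0.4501, -0.262, 0.0056]
eef_rot: [0.789, 0.614, -0.0, -0.001]
ft_force: [0.5, 0.2, 0.3]
width: 0.0498
```

>>> play_rows(commands=[[0, 0, 0, 0, 0, 0, 0], [0, 0, 0, 0, 0, 0, 0], [0, 0, 0, 0, 0, 0, 0], [0, 0, 0, 0, 0, 0, 0], [0, 0, 0, 0, 0, 0, 0], [0, 0, 0, 0, 0, 0, 0], [0, 0, 0, 0, 0, 0, 0]], grip_force=25)

```text
time: 10.9
ee_pos: [0.4508, -0.2622, 0.0064]
eef_rot: [0.789, 0.614, 0.0, 0.0]
ft_force: [0.2, 0.2, 1.4]
width: 0.0192
```

>>> play_rows(commands=[[0, 0, 0.5, 0, 0, 0, 0], [0, 0, 1, 0, 0, 0, 0], [0, 0, 1, 0, 0, 0, 0], [0, 0, 1.5, 0, 0, 0, 0], [0, 0, 2, 0, 0, 0, 0], [0, 0, 2, 0, 0, 0, 0], [0, 0, 2, 0, 0, 0, 0], [0, 0, 2, 0, 0, 0, 0], [0, 0, 0, 0, 0, 0, 0]])

```text
time: 12.02
ee_pos: [0.4516, -0.2626, 0.1281]
eef_rot: [0.789, 0.614, 0.001, 0.001]
ft_force: [-0.2, -0.4, -2.1]
width: 0.0192
```

```bash
python3 - <<'E'
from h import *
c=snap('wrist','w6'); s=snap('scene','s6'); t=snap('top','t6'); st=r.read_state(); print(st['time'],st['ee_pos'].round(4),st['width'],st['ft_force'].round(2))
e=st['ee_pos']; 
a=cv2.resize(s['img'][180:280,190:310,::-1],(480,400),interpolation=2)
b=cv2.resize(c['img'][220:400,220:420,::-1],(320,288))
b=np.vstack([b,np.zeros((112,320,3),np.uint8)])
T=cv2.resize(t['img'][200:300,360:560,::-1],(400,200),interpolation=2);T=np.hstack([T,np.zeros((200,400,3),np.uint8)])
cv2.imwrite('pics/m6.png',np.vstack([np.hstack([a,b]),T]))
u=np.array([.969,-.246,0])
for z in(.019,.044): k=e+[0,0,z]; print(z,[((proj(s,k+u*d)-[190,180])*4).round() for d in(0,.142)])
E
```

```text
12.175 [ 0.4503 -0.2618  0.1258] 0.019325082493637936 [ 1.07 -0.53 -2.5 ]
0.019 [array([244.,  91.]), array([104., 211.])]
0.044 [array([240.,  57.]), array([ 98., 176.])]
```

View pics/m6.png

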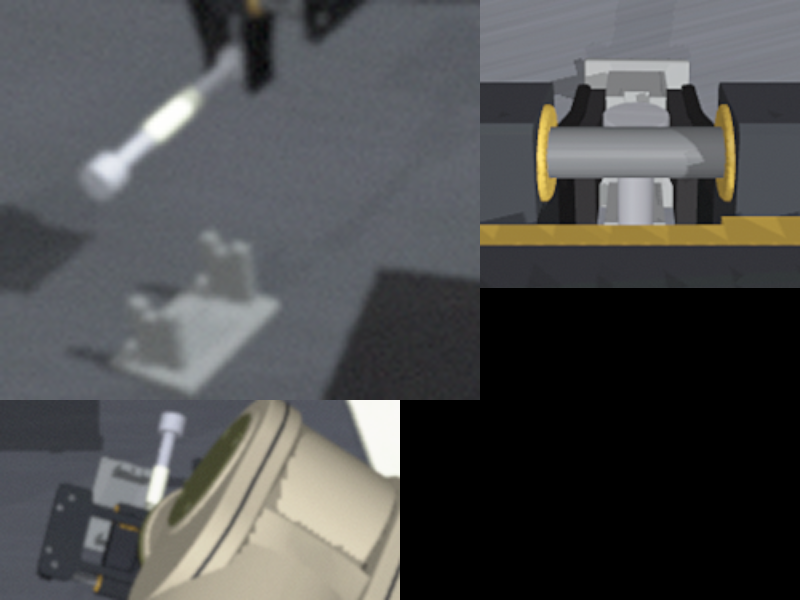

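>>> play_rows(commands=[[-0.2, 1.5, -0.5, 0, 0, 0.02, 0], [-0.3, 2.4, -0.8, 0, 0, 0.028, 0], [-0.3, 2.4, -0.8, 0, 0, 0.028, 0], [-0.3, 2.4, -0.8, 0, 0, 0.028, 0], [-0.3, 2.4, -0.8, 0, 0, 0.028, 0], [-0.3, 2.4, -0.8, 0, 0, 0.028, 0], [-0.3, 2.4, -0.8, 0, 0, 0.028, 0], [-0.3, 2.4, -0.6, 0, 0, 0.028, 0], [-0.2, 2.4, -0.4, 0, 0, 0.028, 0], [0, 1.5, 0, 0, 0, 0.028, 0], [0, 1.0, 0, 0, 0, 0, 0], [0, 0, 0, 0, 0, 0, 0], [0, 0, 0, 0, 0, 0, 0]])

```text
time: 13.8
ee_pos: [0.4258, -0.0307, 0.0635]
eef_rot: [0.699, 0.715, 0.0, 0.0]
ft_force: [0.4, 0.4, -1.9]
width: 0.0188
```

```bash
python3 - <<'E'
from h import *
c=snap('wrist','w7'); s=snap('scene','s7'); t=snap('top','t7'); st=r.read_state(); print(st['time'],st['ee_pos'].round(4),st['eef_rot'].round(4),st['width'],st['ft_force'].round(2),st['joint_positions'].round(2))
e=st['ee_pos']; k=e+[0,0,.044]
a=cv2.resize(s['img'][190:330,240:400,::-1],(457,400),interpolation=2)
T=cv2.resize(t['img'][190:310,230:370,::-1],(340,400*340//467),interpolation=2);T=np.vstack([T,np.zeros((400-T.shape[0],340,3),np.uint8)])
cv2.imwrite('pics/m7.png',np.hstack([a,T])); print(T.shape)
u=np.array([1,.024,0])
print([proj(s,k+u*d).round() for d in(0,.142)],[((proj(t,k+u*d)-[230,190])*340/140).round() for d in(0,.142)])
E
```

```text
13.95 [ 0.4258 -0.0307  0.0634] [0.6989 0.7152 0.     0.    ] 0.019324101684154396 [-0.35 -0.49 -1.22] [-0.6  -0.    0.57  2.14  0.    1.    1.57]
(400, 340, 3)
[array([343., 221.]), array([331., 257.])] [array([165., 257.]), array([166.,  77.])]
```

View pics/m7.png

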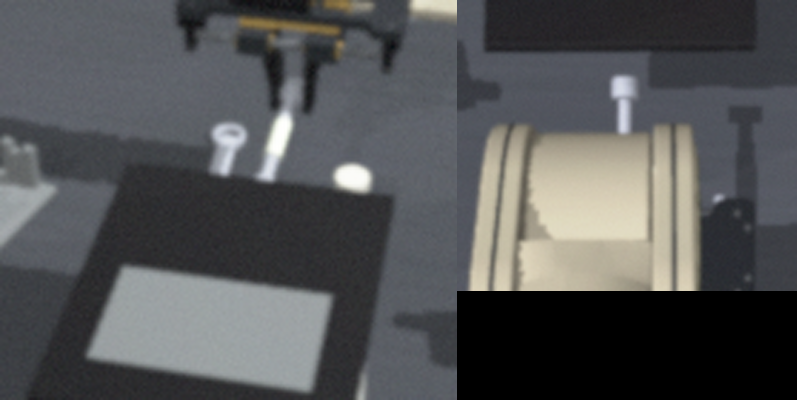

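```bash
python3 - <<'E'
import numpy as np
t=np.radians(np.arange(0,91,5)); x=-8.5*np.cos(t)-1.25*np.sin(t); z=8.5*np.sin(t)-1.25*np.cos(t)
print(np.c_[5+np.arange(18)*5,np.diff(x),np.diff(z)].round(2).tolist())
E
```

```text
[[5.0, -0.08, 0.75], [10.0, -0.01, 0.75], [15.0, 0.05, 0.75], [20.0, 0.12, 0.74], [25.0, 0.18, 0.73], [30.0, 0.25, 0.71], [35.0, 0.31, 0.68], [40.0, 0.36, 0.65], [45.0, 0.42, 0.62], [50.0, 0.47, 0.58], [55.0, 0.52, 0.54], [60.0, 0.57, 0.49], [65.0, 0.61, 0.44], [70.0, 0.64, 0.38], [75.0, 0.67, 0.33], [80.0, 0.7, 0.27], [85.0, 0.72, 0.2], [90.0, 0.74, 0.14]]
```

>>> play_rows(commands=[[0.7, 0.02, 0, 0, 0, 0, 0], [1.3, 0.03, 0, 0, 0, 0, 0], [1.3, 0.03, 0, 0, 0, 0, 0], [1.3, 0.03, 0, 0, 0, 0, 0], [1.3, 0.03, 0, 0, 0, 0, 0], [1.3, 0.03, 0, 0, 0, 0, 0], [0.8, 0.03, 0, 0, 0, 0, 0], [0, 0, 0, 0, 0, 0, 0], [0, 0, 0, 0, 0, 0, 0]])

```text
time: 15.08
ee_pos: [0.5053, -0.0282, 0.0633]
eef_rot: [0.699, 0.716, -0.0, -0.0]
ft_force: [0.5, -0.1, -2.1]
width: 0.0191
```

Lift to the edge and make the first 45° of the arc.

>>> play_rows(commands=[[0, 0, 0.6, 0, 0, 0, 0], [0, 0, 0.6, 0, 0, 0, 0], [-0.08, 0, 0.75, 0, 0, 0, 0], [-0.01, 0, 0.75, 0, 0, 0, 0], [0.05, 0, 0.75, 0, 0, 0, 0], [0.12, 0, 0.74, 0, 0, 0, 0], [0.18, 0, 0.73, 0, 0, 0, 0], [0.25, 0, 0.71, 0, 0, 0, 0], [0.31, 0, 0.68, 0, 0, 0, 0], [0.36, 0, 0.65, 0, 0, 0, 0], [0.42, 0, 0.62, 0, 0, 0, 0]])

```text
time: 16.45
ee_pos: [0.5219, -0.0281, 0.1395]
eef_rot: [0.698, 0.716, -0.0, -0.0]
ft_force: [-0.9, -0.7, -2.0]
width: 0.0193
```

```bash
python3 - <<'E'
from h import *
s=snap('scene','s8'); c=snap('wrist','w8'); st=r.read_state(); print(st['time'],st['ee_pos'].round(4),st['eef_rot'].round(4),st['width'],st['ft_force'].round(2),st['torque'].round(2))
a=cv2.resize(s['img'][160:300,250:410,::-1],(457,400),interpolation=2)
b=cv2.resize(c['img'][220:420,220:390,::-1],(340,400))
cv2.imwrite('pics/m8.png',np.hstack([a,b]))
E
```

```text
16.55 [ 0.5224 -0.0281  0.1398] [6.985e-01 7.156e-01 3.000e-04 3.000e-04] 0.019364649283753876 [ 0.11  1.   -1.54] [ 0.09  0.26 -0.  ]
```

View pics/m8.png

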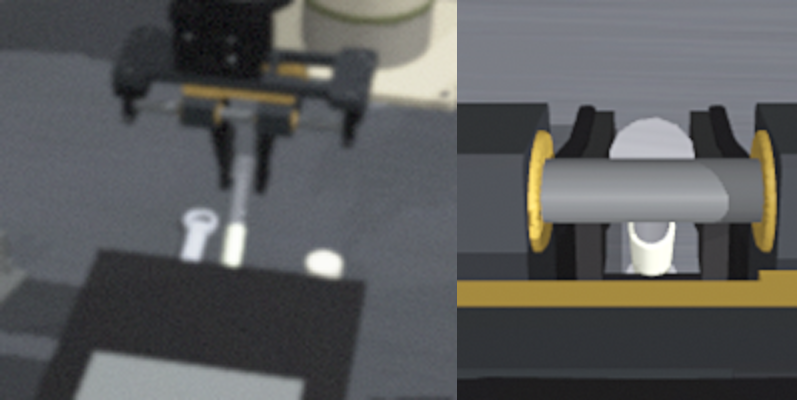

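>>> play_rows(commands=[[0.47, 0, 0.58, 0, 0, 0, 0], [0.52, 0, 0.54, 0, 0, 0, 0], [0.57, 0, 0.49, 0, 0, 0, 0], [0.61, 0, 0.44, 0, 0, 0, 0], [0.64, 0, 0.38, 0, 0, 0, 0], [0.67, 0, 0.33, 0, 0, 0, 0], [0.7, 0, 0.27, 0, 0, 0, 0], [0.72, 0, 0.2, 0, 0, 0, 0], [0.74, 0, 0.14, 0, 0, 0, 0], [0, 0, 0, 0, 0, 0, 0], [0, 0, 0, 0, 0, 0, 0]])

```text
time: 17.92
ee_pos: [0.5781, -0.0282, 0.1729]
eef_rot: [0.699, 0.716, 0.0, -0.0]
ft_force: [-1.0, 0.5, -2.1]
width: 0.0194
```

>>> play_rows(commands=[[-1, 0, 0.2, 0, 0, 0, 0], [-1.5, 0, 0.8, 0, 0, 0, 0], [-1.5, 0, 1, 0, 0, 0, 0], [-1, 1.5, 1, 0, 0, 0, 0], [-1, 2.5, 1, 0, 0, 0, 0], [-1, 3, 1, 0, 0, 0, 0], [-1, 3, 0, 0, 0, 0, 0], [-1, 3, 0, 0, 0, 0, 0], [-1, 3, 0, 0, 0, 0, 0], [-1, 3, 0, 0, 0, 0, 0], [-0.1, 3, 0, 0, 0, 0, 0], [0, 3, 0, 0, 0, 0, 0], [0, 3, -1, 0, 0, 0, 0], [0, 2.6, -1, 0, 0, 0, 0], [0, 2, -1, 0, 0, 0, 0], [0, 1, -1, 0, 0, 0, 0], [0, 0, 0, 0, 0, 0, 0], [0, 0, 0, 0, 0, 0, 0], [0, 0, 0, 0, 0, 0, 0]])

```text
time: 20.3
ee_pos: [0.4676, 0.3072, 0.1835]
eef_rot: [0.699, 0.715, 0.0, 0.0]
ft_force: [-0.3, 0.8, -0.8]
width: 0.0193
```

```bash
python3 - <<'E'
from h import *
s=snap('scene','s9'); c=snap('wrist','w9'); t=snap('top','t9'); st=r.read_state(); print(st['time'],st['ee_pos'].round(4),st['eef_rot'].round(4),st['width'],st['ft_force'].round(2),st['joint_positions'].round(2))
k=st['ee_pos']+[0,0,.044]
for n,q in(('s',s),('w',c),('t',t)): print(n,[proj(q,k-[0,0,d]).round(1) for d in(-.008,0,.07,.142)])
P=proj(s,k-[0,0,.08]); x0,y0=int(P[0])-60,int(P[1])-60; print(x0,y0)
a=cv2.resize(s['img'][y0:y0+120,x0:x0+110,::-1],(440,480),interpolation=2)
b=cv2.resize(c['img'][220:420,245:395,::-1],(360,480))
cv2.imwrite('pics/m9.png',np.hstack([a,b]))
E
```

```text
20.45 [0.4673 0.3076 0.1832] [ 6.987e-01  7.154e-01  3.000e-04 -0.000e+00] 0.0191790857331811 [ 0.81  0.65 -1.67] [-0.94  0.19  0.32  1.67 -0.06  1.29  0.98]
s [array([496.3, 203.9]), array([495.5, 207.1]), array([488.7, 233.3]), array([482.2, 258.2])]
w [array([319.4, 311.8]), array([319.2, 304.3]), array([318.5, 260.2]), array([318.1, 235.9])]
t [array([ 87.7, 261.6]), array([ 90. , 262.2]), array([108.8, 266.7]), array([125.1, 270.7])]
427 176
```

View pics/m9.png

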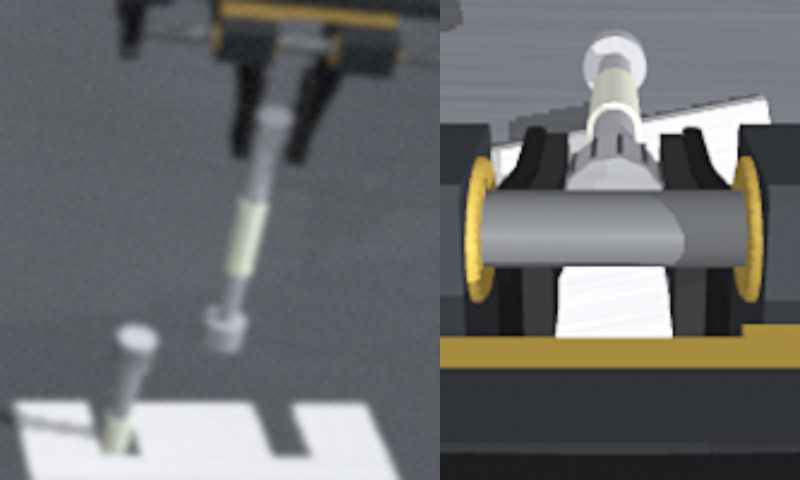

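```bash
python3 - <<'E'
from h import *
c=load('w9'); k=np.array([.4673,.3076,.2272]); a=np.linspace(0,6.28,60); v=c['img'].astype(int)
print(cv2.cvtColor(c['img'],7)[228:270,318])
print('bench side L/R row 247',cv2.cvtColor(c['img'],7)[247,296:340])
for tl in(-3,-1.5,0,1.5,3,5):
  th=np.radians(tl); ax=np.array([np.sin(th),0,-np.cos(th)]); n=np.array([np.cos(th),0,np.sin(th)])
  o=[]
  for d in(.126,.142):
    P=np.array([proj(c,k+ax*d+.011*(np.cos(q)*n+np.sin(q)*np.array([0,1,0]))) for q in a]); o+=[P[:,1].min(),P[:,1].max(),P[:,0].min(),P[:,0].max()]
  print(tl,np.round(o,1))
E
```

```text
[127 124 125 122 138 149 141 225 239 234 234 234 236 221 173 146 151 152
 150 147 182 193 190 189 189 190 189 190 190 190 189 190 189 183 217 255
 255 204 138 148 151 150]
bench side L/R row 247 [125 125 125 126 125 125 125 121 148 182 188 186 186 189 184 156 132 142
 145 145 145 146 147 153 160 169 173 187 219 236 234 234 234 239 219 138
 120 125 124 124 125 124 124 123]
-3 [219.6 245.1 305.1 331.6 215.3 239.6 305.8 330.9]
-1.5 [223.5 249.  305.1 331.5 219.5 243.8 305.7 330.7]
0 [227.3 252.8 305.  331.3 223.6 247.9 305.6 330.6]
1.5 [231.1 256.7 305.  331.2 227.7 252.  305.6 330.4]
3 [235.  260.5 304.9 331.1 231.8 256.1 305.5 330.3]
5 [240.1 265.7 304.8 330.9 237.3 261.6 305.4 330.1]
```

>>> play_rows(commands=[[0, 0.55, 0, 0, 0.0175, 0, 0], [0, 0.55, 0, 0, 0.0175, 0, 0], [0, 0, -1, 0, 0, 0, 0], [0, 0, -1, 0, 0, 0, 0], [0, 0, -1, 0, 0, 0, 0], [0, 0, -1, 0, 0, 0, 0], [0, 0, -1, 0, 0, 0, 0], [0, 0, -1, 0, 0, 0, 0], [0, 0, -0.95, 0, 0, 0, 0], [0, 0, 0, 0, 0, 0, 0], [0, 0, 0, 0, 0, 0, 0], [0, 0, 0, 0, 0, 0, 0]])

```text
time: 21.95
ee_pos: [0.4674, 0.3191, 0.1138]
eef_rot: [0.698, 0.716, -0.012, -0.013]
ft_force: [-0.9, 0.2, -1.3]
width: 0.019
```

```bash
python3 - <<'E'
from h import *
s=snap('scene','s10'); c=snap('wrist','w10'); st=r.read_state(); print(st['time'],st['ee_pos'].round(4),st['eef_rot'].round(4),st['width'],st['ft_force'].round(2),st['torque'].round(2))
from scipy.spatial.transform import Rotation as Ro
R=Ro.from_quat(st['eef_rot']).as_matrix(); k=st['ee_pos']-.044*R[:,2]; print('K',k)
g=cv2.cvtColor(c['img'],7); print('wrist col318 rows 215-265',g[215:265,318])
a=np.linspace(0,6.28,60)
for tl in(-3,0,3):
  th=np.radians(tl); ax=np.array([np.sin(th),0,-np.cos(th)]); n=np.array([np.cos(th),0,np.sin(th)]); o=[]
  for d in(.126,.142):
    P=np.array([proj(c,k+ax*d+.011*(np.cos(q)*n+np.sin(q)*np.array([0,1,0]))) for q in a]); o+=[P[:,1].min(),P[:,1].max()]
  print(tl,np.round(o,1))
# scene: column side edges at several heights
gs=cv2.cvtColor(s['img'],7)
for d in(0,.03,.05,.07,.095,.134):
  p=proj(s,k-[0,0,d]); y=int(round(p[1])); x=int(round(p[0])); print(d,p.round(1),x-9,gs[y,x-9:x+10])
E
```

```text
22.05 [0.4673 0.319  0.1137] [ 0.6984  0.7155 -0.0119 -0.0126] 0.01884712179866475 [-0.12 -0.39 -1.34] [ 0.05 -0.01  0.01]
K [0.4687838  0.31900114 0.15769344]
wrist col318 rows 215-265 [125 127 130 129 129 129 129 128 128 129 130 130 129 126 128 129 126 143
 155 147 208 236 238 235 235 237 230 183 150 155 156 155 151 183 197 197
 195 195 195 195 196 196 196 195 195 195 191 209 255 255]
-3 [225.  250.5 221.1 245.4]
0 [232.7 258.2 229.3 253.6]
3 [240.4 266.  237.6 261.9]
0 [494.1 234.2] 485 [ 30  15  18  37  56  83 104 121 125 131 132 127 117  86  57  34  29  25
  24]
0.03 [491.3 244.8] 482 [101 100  99 101  98  98 104 110 118 127 126 119 106  99  98  93  91  90
  87]
0.05 [489.4 251.7] 480 [ 95  96  92  96  96 110 127 140 152 163 179 184 163 123  96  93  92  93
  91]
0.07 [487.6 258.5] 479 [ 95  93  95  92 103 120 141 162 177 199 212 198 155 116  97  95  94  93
  92]
0.095 [485.4 266.6] 476 [ 91  96  96  90  96 102 112 138 160 179 200 207 183 135 104  92  93  92
  93]
0.134 [482.1 279. ] 473 [236 237 236 236 237 236 237 238 236 237 237 235 235 234 234 233 223 196
 144]
```

>>> play_rows(commands=[[0.9, 0.2, 0, 0, 0, 0, 0], [1.1, 0.25, 0, 0, 0, 0, 0], [1.1, 0.25, 0, 0, 0, 0, 0], [1.1, 0.25, 0, 0, 0, 0, 0], [0, 0, 0, 0, 0, 0, 0]])

```text
time: 22.68
ee_pos: [0.51, 0.3282, 0.1131]
eef_rot: [0.699, 0.715, -0.012, -0.012]
ft_force: [-1.1, -1.0, -0.5]
width: 0.0188
```

```bash
python3 - <<'E'
from h import *
s=snap('scene','s11'); st=r.read_state(); print(st['time'],st['ee_pos'].round(4),st['ft_force'].round(2),st['torque'].round(2))
k=st['ee_pos']+[.0015,0,.044]; gs=cv2.cvtColor(s['img'],7)
for d in(0,.03,.05,.06):
  p=proj(s,k-[0,0,d]); y=int(round(p[1])); x=int(round(p[0])); print(d,p.round(1),x-9,gs[y,x-9:x+10])
# notch edges on fork top in scene: rows at mouth and inside, measured vs predicted
c,sn=np.cos(np.radians(12.8)),np.sin(np.radians(12.8)); S=np.array([.5545,.338])
for X in(-.02,-.005,.01):
  q=[proj(s,[S[0]+c*X-sn*Y,S[1]+sn*X+c*Y,.088]) for Y in(-.011,.011)]; y=int(round((q[0][1]+q[1][1])/2)); print(X,np.round(q,1).tolist(),y,gs[y,470:515])
E
```

```text
22.725 [0.5094 0.3282 0.1131] [-0.08  0.62 -0.76] [ 0.03 -0.02 -0.03]
0 [499.3 246.6] 490 [ 22  13  22  39  50  77 101 114 123 128 131 127 117  95  65  39  29  26
  31]
0.03 [496.2 257.3] 487 [ 93  91  94  94  92  96 100 106 118 126 125 117 108  98  92  87  85  75
  74]
0.05 [494.3 264.3] 485 [ 95  92  96  97 104 118 128 126 130 145 160 169 152 116  98  95  93  96
  95]
0.06 [493.3 267.7] 484 [ 95  93  95  96 101 114 135 153 171 188 203 207 179 137 100  93  96  95
  91]
-0.02 [[490.2, 278.2], [500.4, 278.3]] 278 [187 185 177 174 173 184 210 229 233 234 233 234 235 235 235 235 235 234
 233 226 217 211 212 185 139 103  95  97 102 122 169 212 228 231 230 229
 229 229 229 229 230 229 230 227 228]
-0.005 [[492.0, 282.9], [502.4, 283.0]] 283 [238 237 237 237 237 237 237 237 238 236 237 237 237 236 236 237 236 236
 236 236 233 220 176 129  98  90  92  92  96  95 106 131 186 221 234 237
 237 234 235 236 235 236 236 236 235]
0.01 [[493.9, 287.7], [504.3, 287.8]] 288 [239 238 240 238 238 238 239 238 238 237 236 238 235 236 236 237 236 236
 235 236 235 234 232 215 173 125 104  97  97  97 101  97 112 139 186 221
 234 235 236 235 234 235 236 237 236]
```

>>> play_rows(commands=[[1.05, 0.25, 0, 0, 0, 0, 0], [1.05, 0.25, 0, 0, 0, 0, 0], [1, 0.25, 0, 0, 0, 0, 0], [1, 0.23, 0, 0, 0, 0, 0], [0, 0, 0, 0, 0, 0, 0], [0, 0, 0, 0, 0, 0, 0]])

```text
time: 23.48
ee_pos: [0.5499, 0.3381, 0.1132]
eef_rot: [0.698, 0.716, -0.012, -0.013]
ft_force: [-0.7, -0.2, -1.4]
width: 0.0186
```

```bash
python3 - <<'E'
from h import *
s=snap('scene','s12'); st=r.read_state(); print(st['time'],st['ee_pos'].round(4),st['ft_force'].round(2),st['torque'].round(2))
k=st['ee_pos']+[.0015,0,.044]; gs=cv2.cvtColor(s['img'],7)
for d in(0,.03,.05,.06,.066):
  p=proj(s,k-[0,0,d]); y=int(round(p[1])); x=int(round(p[0])); print(d,p.round(1),x-9,gs[y,x-9:x+10])
for d in(.130,.138):
  p=proj(s,k+[.0025,0,-d]); y=int(round(p[1])); x=int(round(p[0])); print(d,p.round(1),x-15,gs[y,x-15:x+16])
E
```

```text
23.525 [0.5498 0.3382 0.1133] [-0.41  0.5  -1.63] [ 0.02 -0.04  0.09]
0 [505.2 259. ] 496 [ 16  17  25  41  57  86 110 122 131 134 135 130 125 103  69  39  30  27
  25]
0.03 [502.  269.9] 493 [ 94  92  94  93  94  97 105 114 124 128 124 116 102  99  97  90  87  85
  83]
0.05 [499.9 276.9] 491 [112  98  93  97 108 128 135 143 148 162 186 202 207 204 201 199 202 199
 201]
0.06 [498.8 280.4] 490 [185 149 112  98 103 121 145 161 178 194 215 228 234 237 236 235 236 235
 235]
0.066 [498.2 282.4] 489 [170 163 148 123 107 116 133 153 172 184 205 218 218 221 232 237 236 237
 234]
0.13 [492.  304.2] 477 [165 169 170 175 200 222 232 232 223 187 149 135 132 128 125 133 149 179
 205 221 232 235 237 236 237 237 238 238 237 238 236]
0.138 [491.2 306.7] 476 [167 168 171 166 168 172 173 175 173 154 124 109 114 120 127 130 141 160
 177 196 219 231 236 237 238 237 236 236 238 238 238]
```

>>> play_rows(commands=[[0, 0, -0.2, 0, 0, 0, 0], [0, 0, -0.2, 0, 0, 0, 0], [0, 0, -0.1, 0, 0, 0, 0], [0, 0, 0, 0, 0, 0, 0], [0, 0, 0, 0, 0, 0, 0]])

```text
time: 24.15
ee_pos: [0.5501, 0.3382, 0.1084]
eef_rot: [0.698, 0.716, -0.012, -0.013]
ft_force: [0.4, -0.2, -2.0]
width: 0.0192
```

>>> play_rows(commands=[[0, 0, -0.1, 0, 0, 0, 0], [0, 0, 0, 0, 0, 0, 0]])

```text
time: 24.4
ee_pos: [0.5504, 0.3384, 0.1079]
eef_rot: [0.698, 0.715, -0.012, -0.012]
ft_force: [-0.8, 1.1, 2.1]
width: 0.0188
```

>>> play_rows(commands=[[0, 0, -0.1, 0, 0, 0, 0], [0, 0, 0, 0, 0, 0, 0]])

```text
time: 24.65
ee_pos: [0.551, 0.3386, 0.1077]
eef_rot: [0.698, 0.715, -0.011, -0.012]
ft_force: [-0.1, -0.2, 7.8]
width: 0.0191
```

>>> play_rows(commands=[[0, 0, -0.1, 0, 0, 0, 0], [0, 0, 0, 0, 0, 0, 0]])

```text
time: 24.9
ee_pos: [0.5515, 0.3388, 0.1076]
eef_rot: [0.698, 0.715, -0.01, -0.012]
ft_force: [0.5, -0.7, 12.3]
width: 0.0191
```

>>> play_rows(commands=[[0, 0, 0.1, 0, 0, 0, 0], [0, 0, 0, 0, 0, 0, 0], [0, 0, 0, 0, 0, 0, 0]], grip_force=4)

```text
time: 25.28
ee_pos: [0.5506, 0.3385, 0.1072]
eef_rot: [0.698, 0.716, -0.011, -0.012]
ft_force: [0.2, 0.3, 6.1]
width: 0.0195
```

>>> play_rows(commands=[[0, 0, 0, 0, 0, 0, 2.2], [0, 0, 0, 0, 0, 0, 2.5], [0, 0, 0, 0, 0, 0, 3], [0, 0, 0, 0, 0, 0, 4], [0, 0, 0, 0, 0, 0, 5], [0, 0, 0, 0, 0, 0, 5], [0, 0, 0, 0, 0, 0, 5], [0, 0, 0, 0, 0, 0, 5]])

```text
time: 26.28
ee_pos: [0.5501, 0.3382, 0.1064]
eef_rot: [0.698, 0.716, -0.012, -0.013]
ft_force: [-0.4, -0.1, -0.1]
width: 0.0497
```

```bash
python3 - <<'E'
from h import *
s=snap('scene','s13'); st=r.read_state(); print(st['time'],st['ee_pos'].round(4),st['width'],st['ft_force'].round(2),st['torque'].round(2))
k=np.array([.5545,.338,.150]); gs=cv2.cvtColor(s['img'],7)
for d in(-.008,0,.03,.05,.058,.130,.138):
  p=proj(s,k-[0,0,d]); y=int(round(p[1])); x=int(round(p[0])); print(d,p.round(1),x-12,gs[y,x-12:x+13])
E
```

```text
26.325 [0.5501 0.3382 0.1064] 0.04985355063904437 [-0.35  0.1   0.57] [ 0.03 -0.02 -0.07]
-0.008 [505.3 259.7] 493 [ 84  91  95  97  95  91  94 111 130 140 141 141 143 142 140 135 124 108
  96  92  91  92  82  69  45]
0 [504.4 262.7] 492 [ 80  92  93  90  95  95  84  85  88  99 109 118 124 127 130 125 117 103
  90  95  92  91  87  68  42]
0.03 [501.2 273.5] 489 [ 94  95  90  91  93  92  92  93  92 100 105 112 123 122 119 106  95  93
  92  95  93  94  92  92  91]
0.05 [499.1 280.4] 487 [169 167 165 149 126 104  95 102 116 132 135 138 144 165 202 228 237 237
 237 236 236 235 236 236 237]
0.058 [498.2 283.2] 486 [171 170 169 167 167 151 131 112 111 134 149 167 179 198 210 208 214 226
 234 236 237 237 235 235 234]
0.13 [491.2 306.7] 479 [170 167 168 172 178 175 155 127 119 127 139 155 171 181 192 204 218 226
 234 236 236 236 237 237 237]
0.138 [490.4 309.2] 478 [170 169 168 166 165 154 128 101  99 107 117 125 144 158 169 181 187 199
 222 232 236 238 237 237 236]
```

>>> play_rows(commands=[[0, 0, 0.5, 0, 0, 0, 5], [0, 0, 1, 0, 0, 0, 5], [0, 0, 1.5, 0, 0, 0, 5], [0, 0, 2, 0, 0, 0, 5], [0, 0, 2, 0, 0, 0, 5], [0, 0, 2.5, 0, 0, 0, 5], [-1.5, 0, 2.5, 0, 0, 0, 5], [-3, 0, 2.5, 0, 0, 0, 5], [-3, 0, 1, 0, 0, 0, 5], [-3, 0, 0, 0, 0, 0, 5], [-1, 0, 0, 0, 0, 0, 5], [0, 0, 0, 0, 0, 0, 5], [0, 0, 0, 0, 0, 0, 5], [0, 0, 0, 0, 0, 0, 5]])

```text
time: 28.08
ee_pos: [0.4359, 0.3378, 0.2611]
eef_rot: [0.699, 0.715, -0.012, -0.012]
ft_force: [0.5, -0.6, 0.6]
width: 0.0501
```

```bash
python3 - <<'E'
from h import *
s=snap('scene','s14'); w=snap('wrist','w14'); t=snap('top','t14'); s0=load('scene0'); st=r.read_state(); print(st['time'],st['ee_pos'].round(4),st['width'],st['ft_force'].round(2))
gs=cv2.cvtColor(s['img'],7); g0=cv2.cvtColor(s0['img'],7)
S=np.array([.5545,.338])
def mid(row,x):
    l=row.astype(float)-95; l[l<8]=0; return None
for d in(.158,.15,.142,.12,.10):
  p=proj(s,[*S,d]); y=int(round(p[1])); x=int(round(p[0])); print(d,p.round(1),x-12,gs[y,x-12:x+13])
for d in(.02,.012):
  p=proj(s,[*S,d]); y=int(round(p[1])); x=int(round(p[0])); print(d,p.round(1),x-12,gs[y,x-12:x+13]); print('   empty',g0[y,x-12:x+13])
# bystanders & spare: difference vs start (pixels around them)
for n,p in(('spare',(.5755,.2505,.12)),('vial',(.4587,.029,.04)),('wrench',(.465,-.101,.005)),('beaker',(.504,-.464,.05))):
  q=proj(s,p).astype(int); d=cv2.absdiff(gs,g0)[q[1]-15:q[1]+15,q[0]-10:q[0]+10]; print(n,q,d.mean(),d.max())
E
```

```text
28.225 [0.4355 0.338  0.2611] 0.05006182649897085 [0.01 0.24 0.18]
0.158 [505.3 259.7] 493 [ 94  93  93  93  92  95 109 149 184 201 209 210 211 211 211 201 178 142
 109  99  93  92  93  93  90]
0.15 [504.4 262.7] 492 [ 94  95  94  93  96  95  84  83  87 101 123 137 152 161 169 168 154 131
 107  93  95  94  95  91  90]
0.142 [503.5 265.6] 492 [ 95  95  95  94  93  91  96  92  95 102 109 110 108 118 122 122 113 100
  94  94  92  92  92  91  91]
0.12 [501.2 273.5] 489 [ 92  92  93  93  92  90  91  92  97  99 108 113 130 138 140 126 105  97
  94  95  94  93  93  91  94]
0.1 [499.1 280.4] 487 [233 231 229 209 166 123 100  97 115 129 141 149 156 180 213 232 238 237
 235 234 236 236 235 236 238]
0.02 [491.2 306.7] 479 [166 169 169 172 181 176 155 127 122 129 142 153 166 181 195 207 215 225
 234 237 236 238 236 237 237]
   empty [175 196 221 232 233 225 200 168 140 124 125 133 149 174 202 226 233 235
 237 237 236 236 238 237 237]
0.012 [490.4 309.2] 478 [169 171 165 170 167 153 129 103  97 104 118 129 141 158 170 180 186 200
 221 233 236 237 238 237 237]
   empty [169 177 200 222 230 221 180 117  67  50  39  47  42  49  62  97 145 191
 223 234 235 238 236 237 237]
spare [458 273] 6.026666666666666 69
vial [362 253] 10.711666666666666 70
wrench [312 258] 9.46 70
beaker [175 234] 1.5333333333333334 7
```

```bash
python3 - <<'E'
from h import *
s=load('s14'); s0=load('scene0'); t=load('t14'); t0=load('top0')
G=lambda c:cv2.Canny(cv2.cvtColor(c['img'],7),40,110).astype(np.float32)
for n,A,B,(x,y) in(('spare',s0,s,(459,273)),('vial',s0,s,(362,253)),('wrench',s0,s,(317,243)),('spare-t',t0,t,(147,211)),('vial-t',t0,t,(270,280)),('wrench-t',t0,t,(333,300))):
  a=cv2.cvtColor(A['img'],7); b=cv2.cvtColor(B['img'],7)
  m=cv2.matchTemplate(b[y-24:y+25,x-20:x+21],a[y-14:y+15,x-10:x+11],cv2.TM_CCOEFF_NORMED); _,v,_,l=cv2.minMaxLoc(m); print(n,round(v,2),l[0]-10,l[1]-10)
p=proj(t,[.5545,.338,.158]); x,y=int(round(p[0])),int(round(p[1])); print(p.round(1),x-10,y-10); g=cv2.cvtColor(t['img'],7); print(g[y-10:y+11:2,x-10:x+11]); 
E
```

```text
spare 0.95 0 0
vial 0.98 0 0
wrench 0.95 0 0
spare-t 0.96 0 0
vial-t 0.97 0 0
wrench-t 0.93 0 -1
[ 96.5 218.6] 86 209
[[ 86  87  85  88  87  88  87  87  87  88  87  92  96 100 105 108 114 128
  136 151 167]
 [ 90  95  97 100 108 115 125 135 146 159 173 180 193 201 212 221 223 224
  225 227 229]
 [168 184 191 202 214 222 225 224 225 226 227 225 223 226 227 230 230 230
  230 231 230]
 [222 230 230 230 231 230 227 223 214 207 207 203 197 184 175 184 201 221
  229 231 231]
 [217 231 234 233 232 225 213 205 204 202 203 202 201 198 183 147 111 135
  187 220 225]
 [202 227 230 230 227 221 212 207 205 206 205 203 206 202 196 165 109  80
  109 159 192]
 [187 222 228 228 225 217 210 204 205 205 204 204 203 199 185 145 100  75
   80  85  91]
 [179 225 232 231 229 225 220 205 196 201 198 193 182 163 131  97  79  79
   85  87  87]
 [165 220 233 232 231 229 229 223 207 193 177 156 132 119 122 134 146 148
  133 121 110]
 [147 205 230 234 233 229 230 231 230 232 231 228 224 222 223 226 227 228
  226 221 206]
 [133 193 228 233 233 231 230 231 232 231 234 234 232 231 230 231 232 232
  233 233 225]]
```

```bash
python3 -c "
from bench import r
print(r.close_job(), r.read_state()['time'])"
```

```text
the job is handed in; nothing more can be done
the job is handed in; nothing more can be done
```

The column is standing upright, knob on top, on the dark disc in the free notch (+y side of the rack), released, and the job was handed in at about 28.3 s. `close_job` gives no verdict, so the result rests on my own checks below.

**What I did:**
- Gripped the knob at 25 N and lifted the column off the cradle level.
- Turned it square to the instrument, pushed it under the edge and carried the knob up the 85 mm arc. A wrist picture then showed about 3° of lean, which I brought to about 1° with a 2° wrist turn.
- Slid it into the notch, lowered it until the foot touched and pressed with about 12 N. Then I eased off, opened the fingers and withdrew.

**Last checks:**
- **Column:** the knob is within 1 px of where an upright column on the disc should appear, in both the scene and top views. That means it is upright to about 1° and within about 2–3 mm of the disc.
- **Other objects:** matching against the start pictures shows the other column and the vial unmoved. The wrench is unmoved in the scene view but 1 px (about 2 mm) off in the top view, probably from changed shadows. I compared the beaker only by raw pixel difference in the scene view, and found no change.
- **Robot:** it ended clear of everything, with near-zero wrist force.

**What disagreed:**
- **Fingertip position:** the first two grasp attempts closed just above the knob. Two camera views showed the real fingertips about 25 mm higher than the reported TCP, so I used a 44 mm grasp offset instead of 19 mm. The later views fit it to a few mm, and foot contact came within 2 mm of the predicted height.
- **Contact force on the edge:** the wrist reading during the push stayed near its noise level (about 2 N). The swivel itself is confirmed only by pictures.

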